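# Clip the carry handle on the parts basket and move it to the drying mat

### The job

Take the carry handle out of its wooden stand, press its red spring gate down on the lifting eye of the wire parts basket and draw the eye in past the nose, so that the gate springs shut behind it and the eye lies in the bowl of the hook. Carry the basket by it, with its weight in the bowl and not on the gate, out of the rinse tray, set it down gently in the middle of the blue drying mat and let go, leaving the handle clipped on. Never push or pull on the eye with more than about 20 N, never touch the basket or its freshly plated parts with the gripper, do not tip it, and leave everything else where it stands.

Things in the scene. Friction and masses are not known exactly. Their poses are not given: they have to be found in the camera images.
- handle: Carry handle: flat carabiner 104 mm long (x), 10 mm thick (y), grip uppermost. Black rubber grip 84 (x) x 18 (y) x 36 mm tall (z), the part to hold, fingers closing along y. Origin: middle of the grip's underside, which is the hard ceiling of the hook's opening; x along the grip towards the bowl end, z up. Rod frame 10 mm thick, lowest at z = -46 mm. 0.2 kg.
- gate_line (a point): Point on the axis of the handle's shut gate: handle x = 0, z = -20 mm. The gate is a red 8 mm rod along x, hinge at x = -28, free tip at x = +8 mm, opening upward (inward) only. From x = +8 to +18 mm stands the rounded tip of the solid nose, centre x = +13, z = -18 mm. The eye's bar should meet the gate at x = -8 to 0 mm; above +4 mm it strikes the nose.
- gate_tip (a point): Free end of the red gate, on the gate itself: handle x = +8, z = -20 mm when shut. Pressed by the bar it yields at 3 to 6 N. The bar clears the nose when its centre is above z = -8 mm and meets the hard ceiling at -5 mm (force leaps): a 3 mm gap. Drawn through it towards the bowl, it slips past the tip and the gate springs shut behind it; pressing alone does not do it.
- bowl_seat (a point): Where the centre of the eye's bar lies when seated in the handle's bowl: handle x = +31, z = -31 mm, 18 mm beyond and 13 mm lower than the nose tip's centre. The bowl end's inner wall is at x = +42 mm. Once past the nose the bar drops into the bowl as the handle is raised.
- stand: Wooden stand fixed to the bench, 136 x 52 mm, up to 45 mm high, with a 12 mm slot along its x in which the handle stands, ceiling of the opening 54 mm above the bench, grip from 54 to 90 mm. Origin under its centre.
- basket: Steel wire basket 140 (x) x 110 (y) x 47 mm tall with copper-plated parts up to 57 mm high fixed in it; total 0.45 to 0.7 kg. Origin at the centre of its underside, z up. In its middle stands a threaded stem with the lifting eye on top.
- eye_nominal (a point): Middle of the top bar of the lifting eye as drawn, 150 mm above the basket's underside. Screwed in by hand, the true bar lies up to 12 mm higher or lower (straight along the stem; it holds): find it by touch. Stirrup of 10 mm rod in the basket's y-z plane; bar along y, straight for 24 mm; opening below 26 mm wide, 40 mm high. The handle's x goes along the basket's x, either way.
- tray: Empty grey rinse tray fixed to the bench, 210 (x) x 180 (y) mm, walls 35 mm high and 6 mm thick, floor 6 mm thick; the basket stands in it. Origin under its centre.
- mat: Blue ribbed drying mat fixed to the bench, 250 (x) x 200 (y) x 5 mm. Origin under its centre; its top is 5 mm above the bench.
- bullet: copper bullet (pointed boss, 54 mm wide, 71 mm tall) standing on the bench; not to be disturbed
- rim: flat copper headlamp rim, 150 mm across, 14 mm thick; not to be disturbed
- sleeve: upright copper sleeve, 60 mm across, 75 mm tall; not to be disturbed
- sprayer: green bottle, 72 mm across, 210 mm tall; not to be disturbed
- aerosol: blue spray can, 58 mm across, 200 mm tall; not to be disturbed
- driver: screwdriver lying on the bench; not to be disturbed
- spanner: open-ended spanner lying on the bench; not to be disturbed
There are look-alikes about, which are no part of the job. Of the things shaped like the handle, the black one is meant.

How it is judged:
On the way, in this order (a step that is already met when the one before it is completed fails the run):
1. the eye is inside the hook, past the nose over or in the bowl, with the gate sprung shut (x of eye_nominal in the frame of handle between 0.02 and 0.045 m and y of eye_nominal in the frame of handle between -0.018 and 0.018 m and z of eye_nominal in the frame of handle between -0.046 and 0.015 m and z of gate_tip in the frame of handle below -0.017 m), for 0.2 s.
2. the basket hangs clear of the tray floor by at least 20 mm with the eye in the bowl of the hook and the gate shut (all of step 1 and height (world z) of basket above 0.026 m and contact force between basket and handle above 2 N), for 0.3 s.
At the end, for the whole second after the job is handed in: The basket stands upright and at rest on the drying mat, its centre within 30 mm of the mat's centre; the handle is still clipped to the eye, at rest, its gate shut (tip within 3 mm of its stop) (horizontal distance between basket and mat below 0.03 m and height (world z) of basket below 0.01 m and angle between basket's own z axis and vertical below 0.08 rad and linear speed of basket below 0.02 m/s and linear speed of handle below 0.03 m/s and z of gate_tip in the frame of handle below -0.017 m and x of eye_nominal in the frame of handle between -0.045 and 0.06 m and y of eye_nominal in the frame of handle between -0.03 and 0.03 m and z of eye_nominal in the frame of handle between -0.05 and 0.022 m); the robot touches nothing.
It fails at once if the held handle and the basket press on each other with more than 23 N (contact force between handle and basket above 23 N and contact force between the fingers and handle above 1 N).
It fails at once if the gripper or arm touches the basket or its parts (contact force between any of the fingers, the arm and basket above 0.5 N).
It fails at once if the basket tips by more than 30 degrees (angle between basket's own z axis and vertical above 0.52 rad).
It fails at once if the basket is set down hard on the mat (over 40 N) (contact force between basket and mat above 40 N).
It fails at once if a bystander is moved by more than 20 mm (distance of any of bullet, rim, sleeve, sprayer, aerosol, driver, spanner from where it was at the start of the episode above 0.02 m).
It also fails if it takes over 72 s, if anything falls off the work surface, if the arm or the gripper's body presses on something with over 40 N, if the wrist force passes 120 N, or if a joint passes its speed limit or range.

### The arm

A 6-joint arm with a two-finger parallel gripper is mounted at the origin on the work surface. World frame = base frame: x ahead of the robot, y to its left, z up, the work surface at z = 0. Lengths are in m, angles in rad, forces in N, time in s.
With the tool pointing down it reaches from about 0.25 to 0.725 m from the base axis. Payload 4 kg.
Tool frame: the origin (TCP) lies between the finger pads; the fingertips stand 11 mm ahead of it and the grasp point (between the pads) lies 8 mm behind it (bot.tip_extent is the distance from the TCP to the fingertips, in m); z points along the fingers, y is the line along which they close (so a half turn about z gives the same grasp; the last joint's range is limited). The gripper opens to 85 mm and grips with 20 to 120 N. Pads are 22 mm wide; open, the fingers measure 114 mm over their backs; the gripper's body (76 mm by 85 mm) begins 54 mm behind the grasp point. The pads swing forward as they close: fully open they stand 13 mm farther back than shut.
Start: joints at [-1.304, 0.241, 0.005, 1.335, 0, 1.571], TCP at [0.132, -0.482, 0.242] pointing down, gripper open.
Joint ranges: [-2.72, 2.72], [-1.05, 1.87], [-1.09, 1.28], [-1.99, 2.15], [-1.42, 1.44], [-3.14, 3.14]. Speed limits (rad/s): [2.79, 2.79, 3.14, 3.14, 3.14, 3.14].

### API

Orientations are given as a unit quaternion [x, y, z, w].
In Python, from workcell import bot gives the robot as it stands. The module is installed in compiled form; this text tells all that it offers.
- The arm moves only by the tool drive_tool, never from a script. Its argument "rows" is a list of rows, each an object of numbers: "dx", "dy", "dz": the shift along the tool's x, y, z in units of 50 mm (1.0 is 50 mm); "wx", "wy", "wz": the turn, a rotation vector about the tool's x, y, z in units of 5 degrees (1.0 is 5 degrees); "hand": the finger opening in mm, from 0 to 85.4. A call has 1 to 20 rows; each row is the pose to reach, as a shift and turn from the pose commanded when the call began, along the tool's axes at that moment; what a row does not reach only later rows make up. A row lasts 1/10 s, in which the tool goes at most 50 mm and 8.59 degrees, less where a joint would pass 70% of its speed; a pose out of reach is approached as far as the arm can. A call with a gripper value outside its range is refused whole. The fingers move at their own pace and stop on an object; the grip force is fixed at half the most. Time passes only in rows, so rows that repeat a pose let the fingers close. It gives the time, the measured TCP pose, the force, the opening and the grip force at its end, in the units of the state.
- bot.get_obs(): the state, without advancing time (a new reading comes with each control period).
- bot.camera(name): name is "side" or "top" or "wrist"; returns the picture (480x640x3 uint8, red, green, blue); there is no depth.
- bot.get_calibration(name): a dict with "vfov" (degrees; the focal length in pixels is half the picture's height over the tangent of half this angle, whatever the lens; pixels are square), "cx", "cy" (the principal point, pixels), "k1" (the pictures are not rectified: a ray, as slopes to the right and down, at radius r is drawn at 1 + k1 r^2 times it, then the intrinsics apply), "origin" and "rotation" of the camera in the world; the wrist camera has in their place "mount" (4x4, takes a point from camera to tool coordinates, whose origin is the TCP and whose axes are the flange's). Camera axes: x right, y up, looking along -z (the intrinsics and any distortion apply to the point x, -y, -z); pixel columns grow to the right and rows downward; lengths in m; the calibration is good to about 2 mm. A picture is of the moment at which its call begins: read the wrist's pose just before it. get_calibration takes no time and is no camera call.
- bot.job_done(): hands the job in; it is judged then, once.
Trained networks look in the newest picture that a camera, given by its name, has taken for a name from the list of things; names that differ only in an ending like _2 or _b are one class to them, and where a whole thing is asked for, a point or a joint stands for the part that bears it (a point fixed in the world has none). Each returns a list of dicts, best first, with "score" (0 to 1); they miss things now and then, are a little off and sometimes report something else, mostly with a low value. They report only what shows in the picture. A call takes as long as a camera call. They do not tell look-alikes from the thing itself.
- bot.look_for(camera, thing): "extent" ([centre column, centre row, width, height] in pixels, round what is visible of it).
- bot.outline_of(camera, thing): "region" (480x640 bool, what is visible of it) and "extent" ([centre column, centre row, width, height] in pixels, round what is visible of it).
The state is a dict: "clock": time; "joint_pos": joint angles; "joint_vel": joint speeds; "tau": joint torques, N m; "eef_pos": TCP position; "tool_rot": TCP orientation; "ft_force": force on the tool from outside, world axes, zero at the start; "ft_torque": the same for the moment, N m; "grip_width": finger opening in m; "grasp_force": force on a finger pad.
Only numpy, scipy, OpenCV 4.12 (cv2) and the standard library are available. Lean on these libraries where they do the work, as an engineer would, in place of code of your own. Each camera call takes 0.05 s, during which the arm holds its last target. There are 200 camera calls.

## Working session

There is one attempt and no reset: what is moved stays moved. The work goes in short steps, Python scripts to look and compute and a tool call to move; the robot and the scene stay as the last step left them, time stands still between calls to the robot, and variables do not carry over. Pictures are saved under pics/ and viewed, at most 10 in all, crops included, and the job is handed in when it is done.

Besides the shell and the picture viewer there is one more tool, called after "Emit:" in YAML: its name, and indented under it one key for each argument. drive_tool: Moves the arm, as the interface text tells. Its arguments: {"type":"object","properties":{"rows":{"type":"array","items":{"type":"object","properties":{"dx":{"type":"number"},"dy":{"type":"number"},"dz":{"type":"number"},"wx":{"type":"number"},"wy":{"type":"number"},"wz":{"type":"number"},"hand":{"type":"number"}}}}},"required":["rows"]}

```bash
mkdir -p pics
cat > h.py <<'E'
import numpy as np, cv2
from workcell import bot
from scipy.spatial.transform import Rotation as R
def cam(name):
    c=bot.get_calibration(name); f=240/np.tan(np.radians(c["vfov"]/2))
    if "mount" in c:
        o=bot.get_obs(); T=np.eye(4); T[:3,:3]=R.from_quat(o["tool_rot"]).as_matrix(); T[:3,3]=o["eef_pos"]
        M=T@np.array(c["mount"]); return f,c["cx"],c["cy"],c["k1"],M[:3,3],M[:3,:3]
    return f,c["cx"],c["cy"],c["k1"],np.array(c["origin"]),np.array(c["rotation"])
def ray(C,u,v):
    f,cx,cy,k,o,Rm=C; p=np.array([(u-cx)/f,(v-cy)/f]); q=p.copy()
    for _ in range(20): q=p/(1+k*(q@q))
    d=Rm@np.array([q[0],-q[1],-1]); return o,d/np.linalg.norm(d)
def proj(C,P):
    f,cx,cy,k,o,Rm=C; p=Rm.T@(np.array(P)-o); q=np.array([p[0],-p[1]])/-p[2]; q=q*(1+k*(q@q)); return q*f+[cx,cy]
def atz(C,u,v,z):
    o,d=ray(C,u,v); return o+d*(z-o[2])/d[2]
def tri(rs):
    A=0;b=0
    for o,d in rs:
        P=np.eye(3)-np.outer(d,d); A=A+P; b=b+P@o
    X=np.linalg.solve(A,b); return X,[np.linalg.norm((np.eye(3)-np.outer(d,d))@(X-o)) for o,d in rs]
def snap(name,fn):
    im=bot.camera(name); cv2.imwrite(fn,im[:,:,::-1]); return im
E
cat > a.py <<'E'
from h import *
np.set_printoptions(precision=3,suppress=True)
for n in ("top","side"):
    snap(n,f"pics/{n}0.png"); C=cam(n); print(n,C[4],C[5][:,2],C[0])
    for t in ("handle","gate_tip","stand","basket","eye_nominal","tray","mat"):
        print(t,[(round(r["score"],2),np.round(r["extent"]).tolist()) for r in bot.look_for(n,t)[:4]])
print(bot.get_obs())
E
python3 a.py
```

```text
Traceback (most recent call last):
  File "a.py", line 4, in <module>
    snap(n,f"pics/{n}0.png"); C=cam(n); print(n,C[4],C[5][:,2],C[0])
                                                     ~~~~^^^^^
IndexError: too many indices for array: array is 1-dimensional, but 2 were indexed
```

```bash
python3 -c "
from h import *
print(bot.get_calibration('top'),bot.get_calibration('wrist'))"
sed -i 's/np.array(c\["rotation"\])$/rot(c["rotation"])/' h.py
cat >> h.py <<'E'
def rot(r):
    r=np.array(r,float); return R.from_quat(r).as_matrix() if r.size==4 else r.reshape(3,3)
E
python3 a.py
```

```text
{'vfov': 57.76266010408797, 'cx': 317.6739603076297, 'cy': 235.045096978312, 'k1': 0.013852344606903747, 'origin': array([ 0.29417056, -0.0062564 ,  1.30178909]), 'rotation': array([-0.05577883,  0.04818189,  0.70838105, -0.70197117])} {'vfov': 58.02423434796181, 'cx': 317.0512979974527, 'cy': 240.7295453638041, 'k1': -0.07354129540908262, 'mount': array([[ 8.58728146e-04,  9.50978110e-01,  3.09257007e-01,
         7.90949986e-02],
       [ 9.99998356e-01, -1.31059695e-03,  1.25339852e-03,
        -1.08370681e-03],
       [ 1.59726585e-03,  3.09255422e-01, -9.50977672e-01,
        -1.31525045e-01],
       [ 0.00000000e+00,  0.00000000e+00,  0.00000000e+00,
         1.00000000e+00]])}
top [ 0.294 -0.006  1.302] [-0.147 -0.01   0.989] 435.0942819525981
handle [(0.86, [489.0, 272.0, 39.0, 31.0]), (0.6, [185.0, 333.0, 34.0, 34.0]), (0.45, [319.0, 235.0, 11.0, 35.0])]
gate_tip []
stand []
basket [(0.62, [406.0, 210.0, 53.0, 59.0])]
eye_nominal [(0.6, [405.0, 211.0, 50.0, 55.0]), (0.53, [313.0, 190.0, 22.0, 16.0]), (0.29, [321.0, 237.0, 8.0, 35.0])]
tray [(0.92, [404.0, 210.0, 77.0, 91.0])
[... 471 characters left out ...]
minal [(0.75, [303.0, 189.0, 66.0, 70.0]), (0.24, [325.0, 255.0, 41.0, 21.0])]
tray [(0.91, [300.0, 207.0, 91.0, 67.0]), (0.52, [266.0, 269.0, 22.0, 28.0]), (0.15, [325.0, 254.0, 39.0, 22.0])]
mat [(0.78, [302.0, 352.0, 135.0, 105.0])]
{'clock': 0.85, 'joint_pos': array([-1.304,  0.241,  0.005,  1.335,  0.   ,  1.571]), 'joint_vel': array([-0.001, -0.001,  0.   , -0.   ,  0.001, -0.002]), 'tau': array([ -0.   , -37.218,  25.269,   0.001,   0.   ,   0.   ]), 'eef_pos': array([ 0.132, -0.482,  0.242]), 'tool_rot': array([0.991, 0.133, 0.   , 0.   ]), 'ft_force': array([ 0.034, -0.32 ,  0.465]), 'ft_torque': array([-0.009,  0.046,  0.021]), 'grasp_force': 0.0, 'grip_width': 0.08502532904079878}
```

View pics/top0.png

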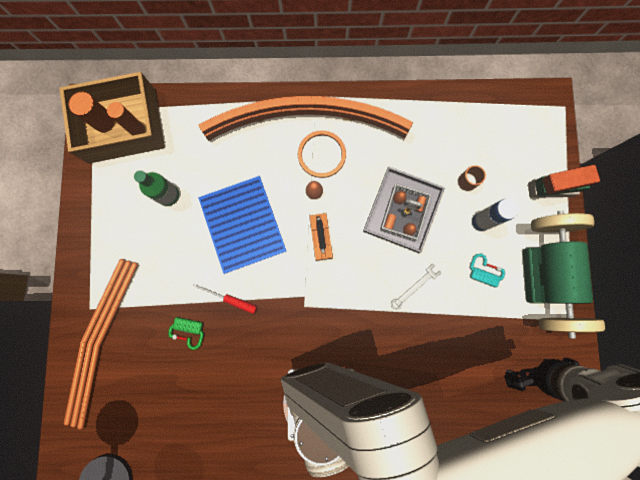

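View pics/side0.png

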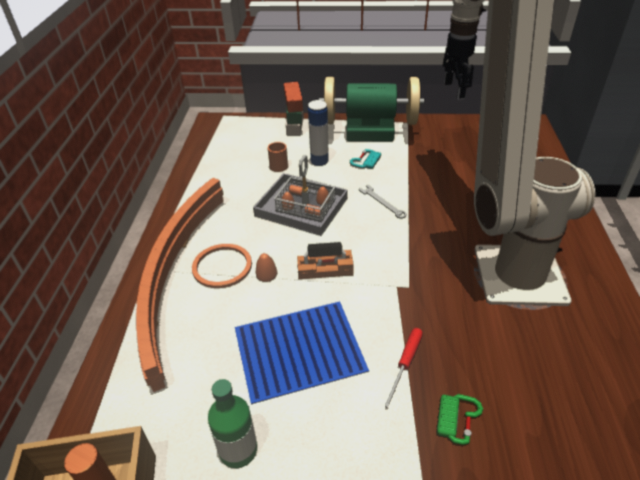

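The top view shows the black handle in its stand at (320,236), the tray and basket at (404,210), and the mat at (242,224). In the side view the handle is at (325,250), the eye at (303,165), and the mat at (302,350). The teal and green handles are the look-alikes.

```bash
cat > b.py <<'E'
from h import *
np.set_printoptions(precision=4,suppress=True)
T=cam("top");S=cam("side")
print("handle",tri([ray(T,319.5,236),ray(S,325,250)]))
print("stand z45",atz(T,320,236,.045))
im=cv2.imread("pics/top0.png"); hsv=cv2.cvtColor(im,cv2.COLOR_BGR2HSV)
m=((hsv[...,0]>105)&(hsv[...,0]<130)&(hsv[...,1]>150)&(hsv[...,2]>60)).astype(np.uint8); m[:, :190]=0; m[:,300:]=0; m[:160]=0;m[285:]=0
m=cv2.morphologyEx(m,cv2.MORPH_CLOSE,np.ones((7,7)))
r=cv2.minAreaRect(cv2.findNonZero(m)); print(r); 
P=[atz(T,*p,.005) for p in cv2.boxPoints(r)]; print("mat",np.array(P),np.mean(P,0))
bot.camera("top")
r0=bot.outline_of("top","tray")[0]; r=cv2.minAreaRect(cv2.findNonZero(r0["region"].astype(np.uint8))); print(r)
P=[atz(T,*p,.035) for p in cv2.boxPoints(r)]; print("tray",np.array(P),np.mean(P,0))
print("eye rough",tri([ray(T,405.5,211),ray(S,304,160)]))
# stand by orange
m=((hsv[...,0]>5)&(hsv[...,0]<22)&(hsv[...,1]>100)).astype(np.uint8); q=np.zeros_like(m);q[205:268,302:338]=m[205:268,302:338]
r=cv2.minAreaRect(cv2.findNonZero(q)); P=np.array([atz(T,*p,.03) for p in cv2.boxPoints(r)]); print("stand",P,P.mean(0))
E
python3 b.py
```

```text
handle (array([0.4757, 0.0009, 0.0745]), [np.float64(0.002382827502961368), np.float64(0.0023828275029613524)])
stand z45 [ 0.4776 -0.0003  0.045 ]
((241.32003784179688, 224.239990234375), (79.43305969238281, 65.67649841308594), 70.55996704101562)
mat [[0.6055 0.3746 0.005 ]
 [0.6724 0.1858 0.005 ]
 [0.4398 0.1038 0.005 ]
 [0.376  0.2883 0.005 ]] [0.5234 0.2381 0.005 ]
((403.6709289550781, 209.44496154785156), (61.658321380615234, 71.51094055175781), 20.806791305541992)
tray [[ 0.49   -0.1244  0.035 ]
 [ 0.6927 -0.2053  0.035 ]
 [ 0.623  -0.3744  0.035 ]
 [ 0.4237 -0.2906  0.035 ]] [ 0.5573 -0.2486  0.035 ]
eye rough (array([ 0.5324, -0.2266,  0.1778]), [np.float64(0.009810873082392499), np.float64(0.009810873082392556)])
stand [[ 0.5428  0.0323  0.03  ]
 [ 0.5497 -0.0186  0.03  ]
 [ 0.4157 -0.0358  0.03  ]
 [ 0.409   0.0143  0.03  ]] [ 0.4793 -0.0019  0.03  ]
```

```bash
python3 -c "
import cv2
im=cv2.imread('pics/side0.png')
a=cv2.resize(im[232:290,285:365],None,fx=7,fy=7,interpolation=cv2.INTER_CUBIC);cv2.imwrite('pics/c1.png',a)"
```

```text
(no output)
```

View pics/c1.png

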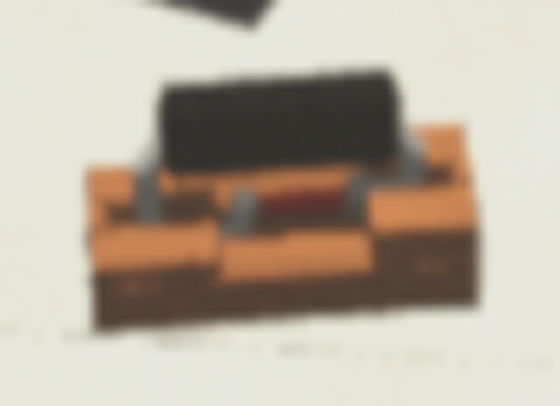

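Emit:
drive_tool:
  rows:
    - {"dx":2.6,"dy":-0.9,"dz":-1.8,"wz":3}
    - {"dx":7.9,"dy":-2.6,"dz":-1.8,"wz":7.4}
    - {"dx":7.9,"dy":-2.6,"dz":-1.8,"wz":7.4}
    - {"dx":7.9,"dy":-2.6,"dz":-1.8,"wz":7.4}
    - {"dx":7.9,"dy":-2.6,"dz":-1.8,"wz":7.4}
    - {"dx":7.9,"dy":-2.6,"dz":-1.8,"wz":7.4}
    - {"dx":7.9,"dy":-2.6,"dz":-1.8,"wz":7.4}
    - {"dx":7.9,"dy":-2.6,"dz":-1.8,"wz":7.4}
    - {"dx":7.9,"dy":-2.6,"dz":-1.8,"wz":7.4}
    - {"dx":7.9,"dy":-2.6,"dz":-1.8,"wz":7.4}
    - {"dx":7.9,"dy":-2.6,"dz":-1.8,"wz":7.4}
    - {"dx":7.9,"dy":-2.6,"dz":-1.8,"wz":7.4}
    - {"dx":7.9,"dy":-2.6,"dz":-1.8,"wz":7.4}

```text
invalid input at $.rows[0]: expected keys dx, dy, dz, wx, wy, wz, hand
```

The crop shows the red gate with its free tip and the grey nose on the left (image +x in the world), so the bowl end of the handle points away from the robot.

Emit:
drive_tool:
  rows:
    - {"dx":2.6,"dy":-0.9,"dz":-1.8,"wx":0,"wy":0,"wz":3,"hand":85}
    - {"dx":7.9,"dy":-2.6,"dz":-1.8,"wx":0,"wy":0,"wz":7.4,"hand":85}
    - {"dx":7.9,"dy":-2.6,"dz":-1.8,"wx":0,"wy":0,"wz":7.4,"hand":85}
    - {"dx":7.9,"dy":-2.6,"dz":-1.8,"wx":0,"wy":0,"wz":7.4,"hand":85}
    - {"dx":7.9,"dy":-2.6,"dz":-1.8,"wx":0,"wy":0,"wz":7.4,"hand":85}
    - {"dx":7.9,"dy":-2.6,"dz":-1.8,"wx":0,"wy":0,"wz":7.4,"hand":85}
    - {"dx":7.9,"dy":-2.6,"dz":-1.8,"wx":0,"wy":0,"wz":7.4,"hand":85}
    - {"dx":7.9,"dy":-2.6,"dz":-1.8,"wx":0,"wy":0,"wz":7.4,"hand":85}
    - {"dx":7.9,"dy":-2.6,"dz":-1.8,"wx":0,"wy":0,"wz":7.4,"hand":85}
    - {"dx":7.9,"dy":-2.6,"dz":-1.8,"wx":0,"wy":0,"wz":7.4,"hand":85}
    - {"dx":7.9,"dy":-2.6,"dz":-1.8,"wx":0,"wy":0,"wz":7.4,"hand":85}
    - {"dx":7.9,"dy":-2.6,"dz":-1.8,"wx":0,"wy":0,"wz":7.4,"hand":85}

```text
clock: 2.15
eef_pos: [0.4779, -0.2531, 0.332]
tool_rot: [0.982, -0.189, -0.001, 0.0]
ft_force: [0.1, 1.0, 0.9]
grip_width: 0.085
grasp_force: 0.0
```

```bash
cat > c.py <<'E'
from h import *
import sys,pickle
C=cam("wrist"); snap("wrist",f"pics/{sys.argv[1]}.png"); pickle.dump(C,open(f"pics/{sys.argv[1]}.pkl","wb"))
print(C[4])
for t in sys.argv[2:]:
    print(t,[(round(r["score"],2),np.round(r["extent"],1).tolist()) for r in bot.look_for("wrist",t)[:3]])
E
python3 c.py w1 basket eye_nominal tray
```

```text
[ 0.55117036 -0.28147372  0.46343977]
basket [(0.73, [286.4, 114.1, 134.2, 161.7])]
eye_nominal [(0.58, [286.6, 113.0, 129.5, 164.4])]
tray [(0.59, [282.8, 106.8, 199.0, 213.7])]
```

View pics/w1.png

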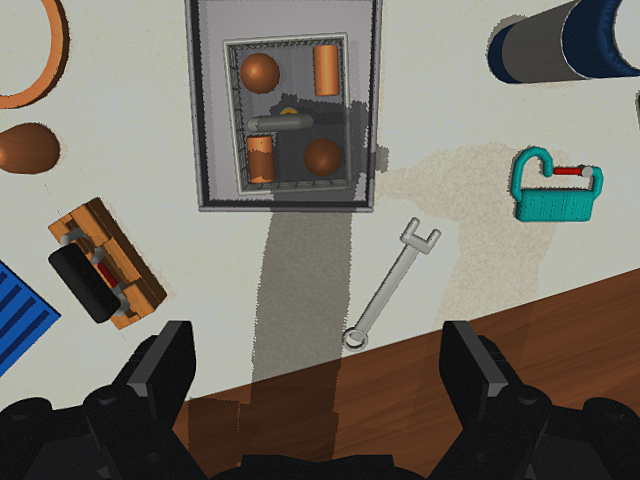

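The wrist view shows the eye's bar from (248,125) to (312,120), the basket rim corners at about (224,41), (346,34), (350,187) and (240,194), and the black handle at (88,282). I'll take a second viewpoint that shows both.

Emit:
drive_tool:
  rows:
    - {"dx":1.2,"dy":-2.7,"dz":0,"wx":0,"wy":0,"wz":0,"hand":85}
    - {"dx":1.2,"dy":-2.7,"dz":0,"wx":0,"wy":0,"wz":0,"hand":85}
    - {"dx":1.2,"dy":-2.7,"dz":0,"wx":0,"wy":0,"wz":0,"hand":85}
    - {"dx":1.2,"dy":-2.7,"dz":0,"wx":0,"wy":0,"wz":0,"hand":85}
    - {"dx":1.2,"dy":-2.7,"dz":0,"wx":0,"wy":0,"wz":0,"hand":85}
    - {"dx":1.2,"dy":-2.7,"dz":0,"wx":0,"wy":0,"wz":0,"hand":85}

```text
clock: 2.95
eef_pos: [0.5723, -0.1833, 0.3324]
tool_rot: [0.987, -0.16, 0.002, -0.013]
ft_force: [-0.7, -0.0, -0.6]
grip_width: 0.0849
grasp_force: 0.0
```

```bash
python3 c.py w2 basket eye_nominal handle gate_tip
```

```text
[ 0.64609132 -0.21091548  0.46376942]
basket [(0.75, [404.3, 184.7, 124.4, 148.4])]
eye_nominal [(0.68, [404.5, 183.7, 123.0, 145.9])]
handle [(0.75, [190.9, 321.1, 65.7, 100.9]), (0.64, [616.9, 258.2, 46.3, 65.5])]
gate_tip [(0.63, [635.5, 245.4, 8.9, 8.6]), (0.61, [203.9, 316.1, 19.5, 21.8]), (0.6, [198.5, 308.4, 100.6, 125.5])]
```

View pics/w2.png

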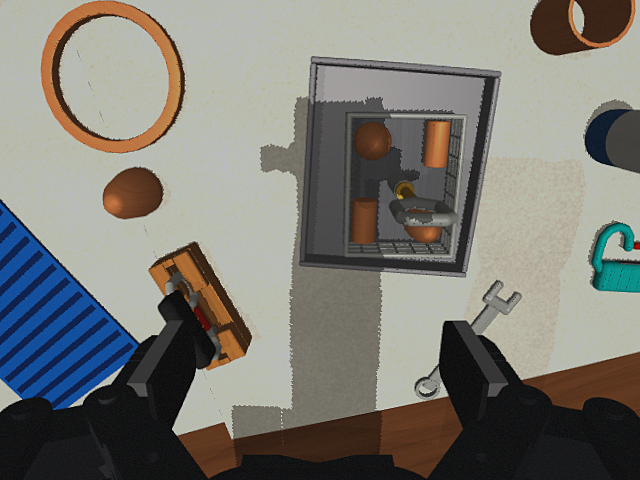

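The second view shows the eye at about (425,215), the stand centre at (200,305), and the grip partly hidden behind the finger. I'll zoom in on the eye in both views.

```bash
python3 -c "
import cv2,numpy as np
a=cv2.imread('pics/w1.png')[75:165,235:325];b=cv2.imread('pics/w2.png')[160:260,380:480]
f=lambda x:cv2.resize(x,(400,400),interpolation=cv2.INTER_CUBIC)
cv2.imwrite('pics/c2.png',np.hstack([f(a),f(b)]))"
```

```text
(no output)
```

View pics/c2.png

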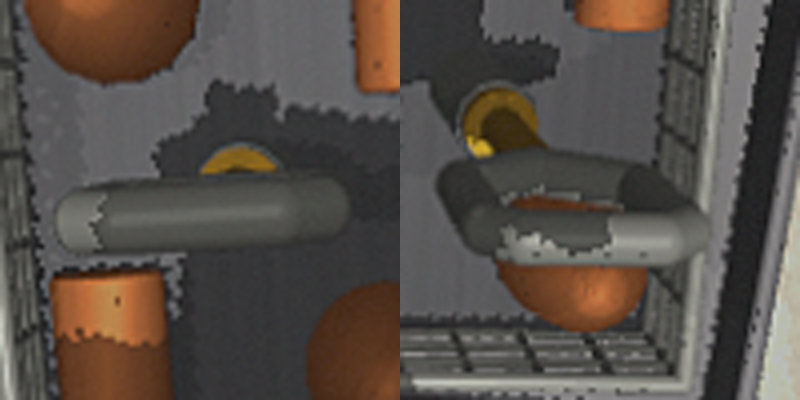

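The zoom shows the top bar centre at about (274.6,124) in view 1 and (427,219.5) in view 2.

```bash
cat > d.py <<'E'
from h import *
import pickle
np.set_printoptions(precision=4,suppress=True)
A,B=[pickle.load(open(f"pics/{n}.pkl","rb")) for n in("w1","w2")]
T=cam("top");S=cam("side")
print("eye",tri([ray(A,274.6,123.8),ray(B,426.8,219.5)]))
for C,q,z in((A,[(224,41),(346,34),(350,187),(240,194)],.05),(B,[(348,114),(465,114),(453,262),(345,255)],.05)):
    P=np.array([atz(C,*p,z) for p in q]); print("basket",P.mean(0),[np.degrees(np.arctan2(*(P[i]-P[j])[1::-1])) for i,j in((0,3),(1,2))],[np.linalg.norm(P[i]-P[j]) for i,j in((0,3),(1,2),(0,1),(2,3))],[np.degrees(np.arctan2(*(P[i]-P[j])[1::-1])) for i,j in((0,1),(3,2))])
P=[atz(A,235+x/4.444,75+y/4.444,.16) for x,y in((75,221),(285,213))];d=P[0]-P[1];print("bar yaw A",np.degrees(np.arctan2(-d[0],d[1])))
P=[atz(B,380+x/4,160+y/4,.16) for x,y in((85,238),(290,240))];d=P[0]-P[1];print("bar yaw B",np.degrees(np.arctan2(-d[0],d[1])))
# tray corners in A at z .035
# stand from w2: outline corners at z ~0
for n,C in(("w1",A),("w2",B)):
    hsv=cv2.cvtColor(cv2.imread(f"pics/{n}.png"),cv2.COLOR_BGR2HSV)
    m=(hsv[...,2]<75).astype(np.uint8)
    print(n,bot.get_obs()["clock"])
# handle grip top: w1 grip centre + top + side
print("grip A/T/S",tri([ray(A,85,283),ray(T,319.5,236),ray(S,325,250)]))
print("eye in T,S",proj(T,tri([ray(A,274.6,123.8),ray(B,426.8,219.5)])[0]),proj(S,tri([ray(A,274.6,123.8),ray(B,426.8,219.5)])[0]))
o=bot.get_obs();print(o["joint_pos"],o["eef_pos"],o["tool_rot"])
E
python3 d.py
```

```text
eye (array([ 0.5482, -0.2502,  0.1701]), [np.float64(0.0007228063244221905), np.float64(0.0007228063244223877)])
basket [ 0.5467 -0.2522  0.05  ] [np.float64(-18.54401794511551), np.float64(-19.06099758942269)] [np.float64(0.13910234684491116), np.float64(0.1374822704178818), np.float64(0.10838896321535121), np.float64(0.10715044283874162)] [np.float64(71.09389057677991), np.float64(71.9589984591145)]
basket [ 0.5449 -0.2524  0.05  ] [np.float64(-18.476994623650185), np.float64(-17.512165302353687)] [np.float64(0.13825841279051326), np.float64(0.1459098487007576), np.float64(0.10802448683924612), np.float64(0.11066310783443932)] [np.float64(72.14913023770775), np.float64(68.1814778767084)]
bar yaw A -19.782861579937684
bar yaw B -18.435144202071356
w1 3.2
w2 3.2
grip A/T/S (array([0.4763, 0.0001, 0.0729]), [np.float64(0.0009312278112202676), np.float64(0.002851624733738105), np.float64(0.0021343921989731836)])
eye in T,S [413.7807 201.935 ] [302.5686 158.0579]
[-0.3229  0.4439  0.5268  1.6541  0.0275  3.1406] [ 0.5726 -0.1831  0.3328] [ 0.987  -0.1603  0.0021 -0.0136]
```

Emit:
drive_tool:
  rows:
    - {"dx":-0.7,"dy":-0.4,"dz":0,"wx":0,"wy":0,"wz":-1.7,"hand":85}
    - {"dx":-1.4,"dy":-1.2,"dz":0.4,"wx":0,"wy":0,"wz":-3.4,"hand":85}
    - {"dx":-2.1,"dy":-2,"dz":1,"wx":0,"wy":0,"wz":-5.16,"hand":85}
    - {"dx":-2.98,"dy":-2.87,"dz":1.66,"wx":0,"wy":0,"wz":-5.16,"hand":85}
    - {"dx":-2.98,"dy":-2.87,"dz":1.66,"wx":0,"wy":0,"wz":-5.16,"hand":85}
    - {"dx":-2.98,"dy":-2.87,"dz":1.66,"wx":0,"wy":0,"wz":-5.16,"hand":85}
    - {"dx":-2.98,"dy":-2.87,"dz":1.66,"wx":0,"wy":0,"wz":-5.16,"hand":85}
    - {"dx":-2.98,"dy":-2.87,"dz":1.66,"wx":0,"wy":0,"wz":-5.16,"hand":85}

```text
clock: 4.0
eef_pos: [0.4788, 0.0021, 0.2545]
tool_rot: [0.998, 0.064, 0.006, -0.013]
ft_force: [0.5, 0.3, 1.1]
grip_width: 0.0852
grasp_force: 0.0
```

```bash
python3 c.py w3 handle stand gate_tip && python3 -c "
from h import *
o=bot.get_obs();print(o['joint_pos'],o['eef_pos'],o['tool_rot'],o['ft_force'])"
```

```text
[0.55555829 0.0097783  0.38708508]
handle [(0.84, [330.7, 209.1, 27.2, 132.3])]
stand [(0.59, [330.1, 203.8, 60.7, 163.8])]
gate_tip []
[-0.01227631  0.18619078 -0.03416094  1.34146751  0.02649771  3.00152449] [0.47859801 0.00187454 0.25394976] [ 0.99785791  0.06390556  0.0054833  -0.01286838] [ 0.28782728 -0.37038384 -0.92179381]
```

View pics/w3.png

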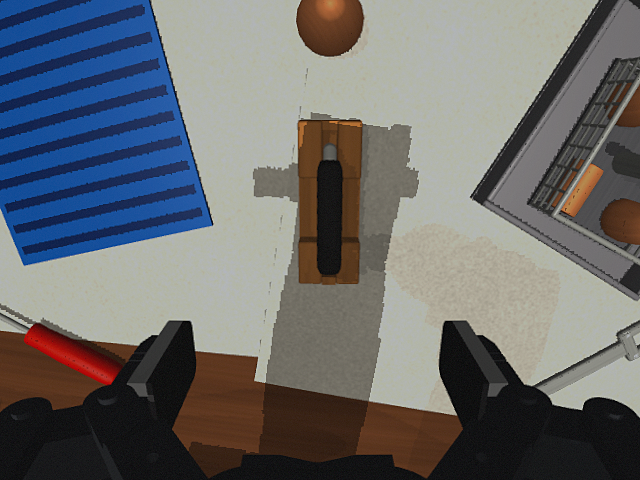

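The wrist view is centred on the stand, with the black grip from about (329,158) to (329,274), nearly in line with the tool. I'll work out the grasp.

```bash
cat >> h.py <<'E'
def goal(pos,head):
    o=bot.get_obs(); Rc=R.from_quat(o["tool_rot"]); h=np.radians(head)
    Rd=R.from_matrix(np.array([[np.cos(h),np.sin(h),0],[np.sin(h),-np.cos(h),0],[0,0,-1]]))
    d=Rc.inv().apply(np.array(pos)-o["eef_pos"])/.05; w=np.degrees((Rc.inv()*Rd).as_rotvec())/5
    print("d",d.round(3),"w",w.round(3),"| eef",o["eef_pos"].round(4),o["clock"],o["ft_force"].round(2),o["ft_torque"].round(3),"head",round(float(np.degrees(np.arctan2(*Rc.as_matrix()[1::-1,0]))),2),"tilt",Rc.as_matrix()[:2,2].round(4))
E
cat > e.py <<'E'
from h import *
import pickle
np.set_printoptions(precision=4,suppress=True)
C=pickle.load(open("pics/w3.pkl","rb")); A=pickle.load(open("pics/w1.pkl","rb"));B=pickle.load(open("pics/w2.pkl","rb"))
r=bot.outline_of("wrist","handle")[0]["region"]; v,u=np.nonzero(r)
m=(cv2.cvtColor(cv2.imread("pics/w3.png"),cv2.COLOR_BGR2GRAY)<60)&r; v,u=np.nonzero(m); print(u.min(),u.max(),v.min(),v.max())
rows=[(np.mean(u[v==k]),k) for k in range(v.min()+8,v.max()-8,6)]
P=np.array([atz(C,a,b,.088) for a,b in rows]); p=np.polyfit(P[:,0],P[:,1],1); print("head",np.degrees(np.arctan(p[0])))
print("grip ends",atz(C,329,v.min(),.09),atz(C,329,v.max(),.09))
q=[(298,121),(362,121),(358,283),(300,283)]; Q=np.array([atz(C,*x,.045) for x in q]); print("stand",Q,Q.mean(0),np.degrees(np.arctan2(*(Q[0]+Q[1]-Q[2]-Q[3])[1::-1])))
c=atz(C,330,(v.min()+v.max())/2,.088); print("centre z.088",c, "tri",tri([ray(C,330,(v.min()+v.max())/2),ray(A,85,281)]))
goal([c[0],c[1],.15],np.degrees(np.arctan(p[0])))
E
python3 e.py
```

```text
317 343 144 274
 ** On entry to DLASCL parameter number  4 had an illegal value
 ** On entry to DLASCL parameter number  4 had an illegal value
 ** On entry to DLASCL parameter number  4 had an illegal value
 ** On entry to DLASCL parameter number  4 had an illegal value
 ** On entry to DLASCL parameter number  5 had an illegal value
 ** On entry to DLASCL parameter number  4 had an illegal value
  return _methods._mean(a, axis=axis, dtype=dtype,
  ret = ret.dtype.type(ret / rcount)
Traceback (most recent call last):
  File "e.py", line 8, in <module>
    P=np.array([atz(C,a,b,.088) for a,b in rows]); p=np.polyfit(P[:,0],P[:,1],1); print("head",np.degrees(np.arctan(p[0])))
                                                     ~~~~~~~~~~^^^^^^^^^^^^^^^^^
numpy.linalg.LinAlgError: SVD did not converge in Linear Least Squares
```

```bash
sed -i 's/range(v.min()+8,v.max()-8,6)/range(168,266,4) if (v==k).any()/; s/v.min()/160/g' e.py && python3 e.py
```

```text
317 343 160 274
head 7.2280753266139115
grip ends [0.5213 0.0049 0.09  ] [ 0.4389 -0.0065  0.09  ]
stand [[ 0.5425  0.0318  0.045 ]
 [ 0.549  -0.0168  0.045 ]
 [ 0.4165 -0.0346  0.045 ]
 [ 0.4096  0.0145  0.045 ]] [ 0.4794 -0.0013  0.045 ] 7.554477601554164
centre z.088 [ 0.4813 -0.0013  0.088 ] tri (array([ 0.4784, -0.0019,  0.0735]), [np.float64(0.0007029266499314929), np.float64(0.0007029266499315127)])
d [0.027 0.128 2.071] w [-0.288 -0.136  0.025] | eef [0.4782 0.0021 0.2536] 4.3 [-1.35  0.91 -0.17] [-0.023  0.048 -0.016] head 7.34 tilt [0.0085 0.0265]
```

Emit:
drive_tool:
  rows:
    - {"dx":0.08,"dy":0.06,"dz":0.8,"wx":-0.29,"wy":-0.14,"wz":0,"hand":85}
    - {"dx":0.16,"dy":0.12,"dz":1.7,"wx":-0.29,"wy":-0.14,"wz":0,"hand":85}
    - {"dx":0.16,"dy":0.12,"dz":2.45,"wx":-0.29,"wy":-0.14,"wz":0,"hand":85}
    - {"dx":0.16,"dy":0.12,"dz":2.45,"wx":-0.29,"wy":-0.14,"wz":0,"hand":85}
    - {"dx":0.16,"dy":0.12,"dz":2.45,"wx":-0.29,"wy":-0.14,"wz":0,"hand":85}

```text
clock: 4.8
eef_pos: [0.4874, 0.0009, 0.1312]
tool_rot: [0.998, 0.065, -0.001, 0.0]
ft_force: [0.6, -0.6, 0.6]
grip_width: 0.0848
grasp_force: 0.0
```

```bash
cat > g.py <<'E'
from h import *
import pickle
np.set_printoptions(precision=4,suppress=True)
goal([.488,0,.072],7.4)
C=cam("wrist");im=snap("wrist","pics/w4.png");g=cv2.cvtColor(im,cv2.COLOR_RGB2GRAY)
rs=bot.outline_of("wrist","handle")
for x in rs[:2]: print(x["score"],x["extent"])
r=rs[0]["region"];m=(g<60)&r
P=[]
for k in range(0,480,6):
    u=np.nonzero(m[k])[0]
    if len(u)>10: P.append((*atz(C,u.mean(),k,.088),u.min(),u.max(),k))
P=np.array(P);print(P[::3]); p=np.polyfit(P[:,0],P[:,1],1);print(np.degrees(np.arctan(p[0])),np.polyval(p,[.48,.488]))
E
python3 g.py
```

```text
d [0.013 0.02  1.183] w [-0.001  0.026  0.002] | eef [0.4874 0.0009 0.1312] 4.8 [ 0.64 -0.65  0.56] [0.002 0.011 0.027] head 7.41 tilt [-0.0022 -0.0002]
0.67 [324.1, 277.6, 43.1, 211.9]
[[  0.5226   0.0047   0.088  306.     338.     210.    ]
 [  0.5149   0.0033   0.088  303.     343.     228.    ]
 [  0.507    0.0022   0.088  303.     343.     246.    ]
 [  0.4988   0.0013   0.088  302.     343.     264.    ]
 [  0.4904   0.0004   0.088  303.     341.     282.    ]
 [  0.4818  -0.001    0.088  303.     342.     300.    ]
 [  0.4729  -0.002    0.088  303.     341.     318.    ]
 [  0.4636  -0.0028   0.088  303.     339.     336.    ]
 [  0.4541  -0.0043   0.088  303.     340.     354.    ]
 [  0.4442  -0.0054   0.088  305.     337.     372.    ]]
7.175465454748074 [-0.001  0.   ]
```

Emit:
drive_tool:
  rows:
    - {"dx":0.01,"dy":0.02,"dz":0.6,"wx":0,"wy":0,"wz":0,"hand":60}
    - {"dx":0.01,"dy":0.02,"dz":1.18,"wx":0,"wy":0,"wz":0,"hand":45}
    - {"dx":0.01,"dy":0.02,"dz":1.18,"wx":0,"wy":0,"wz":0,"hand":45}
    - {"dx":0.01,"dy":0.02,"dz":1.18,"wx":0,"wy":0,"wz":0,"hand":8}
    - {"dx":0.01,"dy":0.02,"dz":1.18,"wx":0,"wy":0,"wz":0,"hand":8}
    - {"dx":0.01,"dy":0.02,"dz":1.18,"wx":0,"wy":0,"wz":0,"hand":8}
    - {"dx":0.01,"dy":0.02,"dz":1.18,"wx":0,"wy":0,"wz":0,"hand":8}
    - {"dx":0.01,"dy":0.02,"dz":1.18,"wx":0,"wy":0,"wz":0,"hand":8}
    - {"dx":0.01,"dy":0.02,"dz":1.18,"wx":0,"wy":0,"wz":0,"hand":8}
    - {"dx":0.01,"dy":0.02,"dz":1.18,"wx":0,"wy":0,"wz":0,"hand":8}

```text
clock: 5.9
eef_pos: [0.4901, 0.0003, 0.0744]
tool_rot: [0.998, 0.065, 0.002, 0.0]
ft_force: [-0.4, -0.9, 6.5]
grip_width: 0.0169
grasp_force: 59.9
```

Emit:
drive_tool:
  rows:
    - {"dx":0,"dy":0,"dz":-0.3,"wx":0,"wy":0,"wz":0,"hand":8}
    - {"dx":0,"dy":0,"dz":-0.7,"wx":0,"wy":0,"wz":0,"hand":8}
    - {"dx":0,"dy":0,"dz":-1.2,"wx":0,"wy":0,"wz":0,"hand":8}
    - {"dx":0,"dy":0,"dz":-1.8,"wx":0,"wy":0,"wz":0,"hand":8}
    - {"dx":0,"dy":0,"dz":-2.5,"wx":0,"wy":0,"wz":0,"hand":8}
    - {"dx":0,"dy":0,"dz":-3.2,"wx":0,"wy":0,"wz":0,"hand":8}
    - {"dx":0,"dy":0,"dz":-3.9,"wx":0,"wy":0,"wz":0,"hand":8}
    - {"dx":0,"dy":0,"dz":-3.9,"wx":0,"wy":0,"wz":0,"hand":8}
    - {"dx":0,"dy":0,"dz":-3.9,"wx":0,"wy":0,"wz":0,"hand":8}
    - {"dx":0,"dy":0,"dz":-3.9,"wx":0,"wy":0,"wz":0,"hand":8}

```text
clock: 6.9
eef_pos: [0.4873, 0.0002, 0.2658]
tool_rot: [0.998, 0.065, -0.002, -0.0]
ft_force: [-0.9, 1.2, -1.5]
grip_width: 0.0168
grasp_force: 58.8
```

```bash
cat > k.py <<'E'
from h import *
import sys
np.set_printoptions(precision=4,suppress=True)
h=np.radians(-18.8); ex=np.array([np.cos(h),np.sin(h)]); bar=np.array([.548,-.250])
hx=float(sys.argv[1]); z=float(sys.argv[2])   # bar at handle x = hx ; TCP at handle x 9.3
p=bar+ex*(.0093-hx); goal([*p,z],-18.8)
o=bot.get_obs(); d=(o["eef_pos"][:2]-bar); print("bar at handle x",.0093-d@ex,"y off",d@[-ex[1],ex[0]])
E
python3 k.py -.004 .27
```

```text
d [ 0.795  5.237 -0.088] w [0.006 0.036 5.246] | eef [0.4873 0.0002 0.2658] 6.9 [-0.85  1.24 -1.52] [-0.035  0.015 -0.005] head 7.43 tilt [-0.0031 -0.0002]
bar at handle x 0.14741076910278517 y off 0.21732889709571476
```

Emit:
drive_tool:
  rows:
    - {"dx":0.1,"dy":0.6,"dz":-0.1,"wx":0,"wy":0,"wz":0.8,"hand":8}
    - {"dx":0.3,"dy":1.5,"dz":-0.1,"wx":0,"wy":0,"wz":1.8,"hand":8}
    - {"dx":0.5,"dy":2.5,"dz":-0.1,"wx":0,"wy":0,"wz":2.9,"hand":8}
    - {"dx":0.65,"dy":3.5,"dz":-0.1,"wx":0,"wy":0,"wz":4,"hand":8}
    - {"dx":0.75,"dy":4.4,"dz":-0.1,"wx":0,"wy":0,"wz":4.8,"hand":8}
    - {"dx":0.8,"dy":5,"dz":-0.1,"wx":0,"wy":0,"wz":5.25,"hand":8}
    - {"dx":0.8,"dy":5.24,"dz":-0.1,"wx":0,"wy":0,"wz":5.25,"hand":8}
    - {"dx":0.8,"dy":5.24,"dz":-0.1,"wx":0,"wy":0,"wz":5.25,"hand":8}
    - {"dx":0.8,"dy":5.24,"dz":-0.1,"wx":0,"wy":0,"wz":5.25,"hand":8}
    - {"dx":0.8,"dy":5.24,"dz":-0.1,"wx":0,"wy":0,"wz":5.25,"hand":8}

```text
clock: 7.9
eef_pos: [0.5615, -0.2526, 0.2718]
tool_rot: [0.987, -0.162, -0.001, -0.0]
ft_force: [0.4, -0.0, -2.6]
grip_width: 0.0167
grasp_force: 58.9
```

```bash
python3 k.py -.004 .235 && python3 -c "
from h import *
import pickle
C=cam('wrist');im=snap('wrist','pics/w5.png');pickle.dump(C,open('pics/w5.pkl','wb'))
s=snap('side','pics/s5.png')
a=cv2.resize(im[150:480,150:490],(400,388))[:,:,::-1]; b=cv2.resize(s[100:230,235:369],(400,388),interpolation=cv2.INTER_CUBIC)[:,:,::-1]
cv2.imwrite('pics/c5.png',np.hstack([a,b]))"
```

```text
d [-0.005  0.037  0.735] w [-0.001  0.02   0.021] | eef [ 0.5615 -0.2526  0.2718] 7.9 [ 0.43 -0.05 -2.56] [ 0.012 -0.013 -0.069] head -18.7 tilt [-0.0017  0.0007]
bar at handle x -0.0043315718417688415 y off 0.0018694476341993198
```

View pics/c5.png

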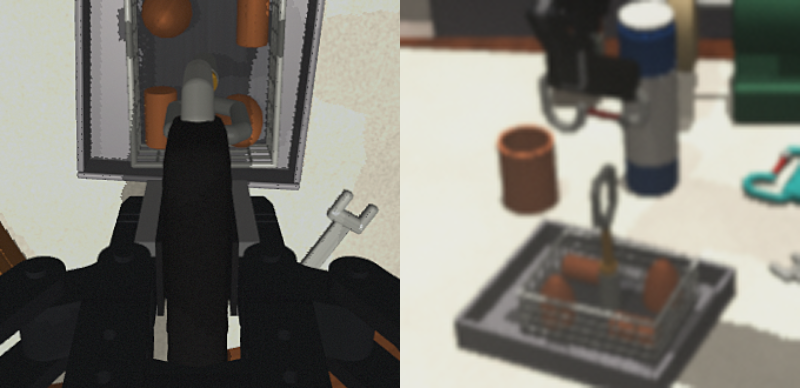

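The left crop shows the handle in the fingers with the eye below it. The right (side) crop shows the red gate above the eye and the bowl on the left, so I'm lined up.

Emit:
drive_tool:
  rows:
    - {"dx":0,"dy":0.037,"dz":0.3,"wx":0,"wy":0.02,"wz":0.02,"hand":8}
    - {"dx":0,"dy":0.037,"dz":0.6,"wx":0,"wy":0.02,"wz":0.02,"hand":8}
    - {"dx":0,"dy":0.037,"dz":0.85,"wx":0,"wy":0.02,"wz":0.02,"hand":8}
    - {"dx":0,"dy":0.037,"dz":0.95,"wx":0,"wy":0.02,"wz":0.02,"hand":8}
    - {"dx":0,"dy":0.037,"dz":0.95,"wx":0,"wy":0.02,"wz":0.02,"hand":8}
    - {"dx":0,"dy":0.037,"dz":0.95,"wx":0,"wy":0.02,"wz":0.02,"hand":8}
    - {"dx":0,"dy":0.037,"dz":0.95,"wx":0,"wy":0.02,"wz":0.02,"hand":8}

```text
clock: 8.7
eef_pos: [0.5616, -0.2561, 0.2255]
tool_rot: [0.986, -0.164, 0.001, 0.001]
ft_force: [-0.0, 0.3, -2.3]
grip_width: 0.0171
grasp_force: 59.0
```

```bash
python3 k.py -.004 .215
```

```text
d [-0.032 -0.029  0.211] w [ 0.007 -0.034 -0.02 ] | eef [ 0.5616 -0.2561  0.2255] 8.7 [-0.02  0.26 -2.25] [ 0.028 -0.052 -0.031] head -18.9 tilt [ 0.0026 -0.0015]
bar at handle x -0.005570823067807167 y off -0.0014336412822753312
```

Emit:
drive_tool:
  rows:
    - {"dx":0,"dy":0,"dz":0.04,"wx":0,"wy":0,"wz":0,"hand":8}
    - {"dx":0,"dy":0,"dz":0.08,"wx":0,"wy":0,"wz":0,"hand":8}
    - {"dx":0,"dy":0,"dz":0.12,"wx":0,"wy":0,"wz":0,"hand":8}
    - {"dx":0,"dy":0,"dz":0.16,"wx":0,"wy":0,"wz":0,"hand":8}
    - {"dx":0,"dy":0,"dz":0.2,"wx":0,"wy":0,"wz":0,"hand":8}
    - {"dx":0,"dy":0,"dz":0.2,"wx":0,"wy":0,"wz":0,"hand":8}
    - {"dx":0,"dy":0,"dz":0.2,"wx":0,"wy":0,"wz":0,"hand":8}

```text
clock: 9.4
eef_pos: [0.5611, -0.2562, 0.2144]
tool_rot: [0.986, -0.164, 0.0, 0.0]
ft_force: [0.3, 0.1, -1.8]
grip_width: 0.017
grasp_force: 59.2
```

Emit:
drive_tool:
  rows:
    - {"dx":0,"dy":0,"dz":0.03,"wx":0,"wy":0,"wz":0,"hand":8}
    - {"dx":0,"dy":0,"dz":0.06,"wx":0,"wy":0,"wz":0,"hand":8}
    - {"dx":0,"dy":0,"dz":0.06,"wx":0,"wy":0,"wz":0,"hand":8}

```text
clock: 9.7
eef_pos: [0.561, -0.2562, 0.2116]
tool_rot: [0.986, -0.164, 0.0, 0.0]
ft_force: [-0.6, -0.9, 1.7]
grip_width: 0.0175
grasp_force: 59.3
```

Emit:
drive_tool:
  rows:
    - {"dx":0,"dy":0,"dz":0.03,"wx":0,"wy":0,"wz":0,"hand":8}
    - {"dx":0,"dy":0,"dz":0.06,"wx":0,"wy":0,"wz":0,"hand":8}
    - {"dx":0,"dy":0,"dz":0.06,"wx":0,"wy":0,"wz":0,"hand":8}

```text
clock: 10.0
eef_pos: [0.561, -0.2562, 0.2083]
tool_rot: [0.986, -0.164, 0.0, 0.0]
ft_force: [-1.5, 0.1, 1.6]
grip_width: 0.0169
grasp_force: 59.4
```

Emit:
drive_tool:
  rows:
    - {"dx":0,"dy":0,"dz":0.03,"wx":0,"wy":0,"wz":0,"hand":8}
    - {"dx":0,"dy":0,"dz":0.06,"wx":0,"wy":0,"wz":0,"hand":8}
    - {"dx":0,"dy":0,"dz":0.06,"wx":0,"wy":0,"wz":0,"hand":8}

```text
clock: 10.3
eef_pos: [0.5612, -0.2563, 0.2053]
tool_rot: [0.986, -0.164, 0.001, 0.0]
ft_force: [-0.6, -0.4, 1.9]
grip_width: 0.0167
grasp_force: 59.4
```

Emit:
drive_tool:
  rows:
    - {"dx":0,"dy":0,"dz":0.04,"wx":0,"wy":0,"wz":0,"hand":8}
    - {"dx":0,"dy":0,"dz":0.08,"wx":0,"wy":0,"wz":0,"hand":8}
    - {"dx":0,"dy":0,"dz":0.12,"wx":0,"wy":0,"wz":0,"hand":8}
    - {"dx":0,"dy":0,"dz":0.16,"wx":0,"wy":0,"wz":0,"hand":8}
    - {"dx":0,"dy":0,"dz":0.2,"wx":0,"wy":0,"wz":0,"hand":8}
    - {"dx":0,"dy":0,"dz":0.2,"wx":0,"wy":0,"wz":0,"hand":8}

```text
clock: 10.9
eef_pos: [0.5606, -0.2559, 0.1948]
tool_rot: [0.986, -0.164, -0.0, 0.0]
ft_force: [-1.7, 0.8, 3.2]
grip_width: 0.0171
grasp_force: 59.6
```

Emit:
drive_tool:
  rows:
    - {"dx":0,"dy":0,"dz":0.02,"wx":0,"wy":0,"wz":0,"hand":8}
    - {"dx":0,"dy":0,"dz":0.03,"wx":0,"wy":0,"wz":0,"hand":8}
    - {"dx":0,"dy":0,"dz":0.03,"wx":0,"wy":0,"wz":0,"hand":8}

```text
clock: 11.2
eef_pos: [0.561, -0.256, 0.1938]
tool_rot: [0.986, -0.164, 0.0, 0.0]
ft_force: [-0.9, -0.1, 3.8]
grip_width: 0.0173
grasp_force: 59.6
```

```bash
python3 k.py -.004 .19
```

```text
d [-0.019 -0.031  0.076] w [ 0.004 -0.007 -0.024] | eef [ 0.561  -0.256   0.1938] 11.2 [-0.89 -0.05  3.82] [ 0.083  0.253 -0.041] head -18.92 tilt [ 0.0005 -0.0005]
bar at handle x -0.004956490853276964 y off -0.0015374624215634548
```

Emit:
drive_tool:
  rows:
    - {"dx":0,"dy":0,"dz":0.015,"wx":0,"wy":0,"wz":0,"hand":8}
    - {"dx":0,"dy":0,"dz":0.03,"wx":0,"wy":0,"wz":0,"hand":8}
    - {"dx":0,"dy":0,"dz":0.03,"wx":0,"wy":0,"wz":0,"hand":8}

```text
clock: 11.5
eef_pos: [0.561, -0.2562, 0.1923]
tool_rot: [0.986, -0.164, 0.0, 0.0]
ft_force: [-0.4, 0.5, 2.5]
grip_width: 0.0172
grasp_force: 59.7
```

Emit:
drive_tool:
  rows:
    - {"dx":0,"dy":0,"dz":0.012,"wx":0,"wy":0,"wz":0,"hand":8}
    - {"dx":0,"dy":0,"dz":0.012,"wx":0,"wy":0,"wz":0,"hand":8}

```text
clock: 11.7
eef_pos: [0.561, -0.2562, 0.1917]
tool_rot: [0.986, -0.164, 0.0, 0.0]
ft_force: [-0.9, 0.5, 3.7]
grip_width: 0.0167
grasp_force: 59.7
```

Emit:
drive_tool:
  rows:
    - {"dx":0,"dy":0,"dz":0.012,"wx":0,"wy":0,"wz":0,"hand":8}
    - {"dx":0,"dy":0,"dz":0.012,"wx":0,"wy":0,"wz":0,"hand":8}

```text
clock: 11.9
eef_pos: [0.561, -0.2561, 0.191]
tool_rot: [0.986, -0.164, 0.0, 0.0]
ft_force: [-2.3, -0.5, 3.2]
grip_width: 0.0168
grasp_force: 59.7
```

Emit:
drive_tool:
  rows:
    - {"dx":0,"dy":0,"dz":0.012,"wx":0,"wy":0,"wz":0,"hand":8}
    - {"dx":0,"dy":0,"dz":0.012,"wx":0,"wy":0,"wz":0,"hand":8}

```text
clock: 12.1
eef_pos: [0.561, -0.2562, 0.1905]
tool_rot: [0.986, -0.164, 0.0, 0.0]
ft_force: [-1.1, 0.0, 2.2]
grip_width: 0.0173
grasp_force: 59.7
```

Emit:
drive_tool:
  rows:
    - {"dx":0,"dy":0,"dz":0.012,"wx":0,"wy":0,"wz":0,"hand":8}
    - {"dx":0,"dy":0,"dz":0.012,"wx":0,"wy":0,"wz":0,"hand":8}

```text
clock: 12.3
eef_pos: [0.5611, -0.2562, 0.1902]
tool_rot: [0.986, -0.164, 0.0, 0.0]
ft_force: [-1.5, 1.1, 3.9]
grip_width: 0.0171
grasp_force: 60.0
```

Emit:
drive_tool:
  rows:
    - {"dx":0,"dy":0,"dz":0.01,"wx":0,"wy":0,"wz":0,"hand":8}
    - {"dx":0,"dy":0,"dz":0.01,"wx":0,"wy":0,"wz":0,"hand":8}

```text
clock: 12.5
eef_pos: [0.5611, -0.2562, 0.1901]
tool_rot: [0.986, -0.164, 0.001, 0.0]
ft_force: [-2.9, 0.5, 6.7]
grip_width: 0.0167
grasp_force: 60.2
```

Emit:
drive_tool:
  rows:
    - {"dx":0,"dy":0,"dz":-0.036,"wx":0,"wy":0,"wz":0,"hand":8}
    - {"dx":0,"dy":0,"dz":-0.036,"wx":0,"wy":0,"wz":0,"hand":8}
    - {"dx":0,"dy":0,"dz":-0.036,"wx":0,"wy":0,"wz":0,"hand":8}

```text
clock: 12.8
eef_pos: [0.5608, -0.256, 0.1908]
tool_rot: [0.986, -0.164, -0.0, 0.0]
ft_force: [-2.2, -0.3, 3.2]
grip_width: 0.0168
grasp_force: 59.5
```

Emit:
drive_tool:
  rows:
    - {"dx":-0.04,"dy":0,"dz":0,"wx":0,"wy":0,"wz":0,"hand":8}
    - {"dx":-0.08,"dy":0,"dz":0,"wx":0,"wy":0,"wz":0,"hand":8}
    - {"dx":-0.12,"dy":0,"dz":0,"wx":0,"wy":0,"wz":0,"hand":8}
    - {"dx":-0.16,"dy":0,"dz":0,"wx":0,"wy":0,"wz":0,"hand":8}

```text
clock: 13.2
eef_pos: [0.5531, -0.2534, 0.1911]
tool_rot: [0.986, -0.164, 0.0, 0.0]
ft_force: [-1.1, 0.9, 0.9]
grip_width: 0.0172
grasp_force: 59.5
```

Emit:
drive_tool:
  rows:
    - {"dx":-0.03,"dy":0,"dz":0,"wx":0,"wy":0,"wz":0,"hand":8}
    - {"dx":-0.06,"dy":0,"dz":0,"wx":0,"wy":0,"wz":0,"hand":8}

```text
clock: 13.4
eef_pos: [0.5503, -0.2524, 0.1905]
tool_rot: [0.986, -0.164, -0.0, 0.0]
ft_force: [0.4, -0.2, -1.4]
grip_width: 0.017
grasp_force: 59.4
```

Emit:
drive_tool:
  rows:
    - {"dx":-0.04,"dy":0,"dz":-0.01,"wx":0,"wy":0,"wz":0,"hand":8}
    - {"dx":-0.08,"dy":0,"dz":-0.01,"wx":0,"wy":0,"wz":0,"hand":8}
    - {"dx":-0.12,"dy":0,"dz":-0.01,"wx":0,"wy":0,"wz":0,"hand":8}

```text
clock: 13.7
eef_pos: [0.545, -0.2506, 0.1915]
tool_rot: [0.986, -0.164, 0.0, 0.0]
ft_force: [0.9, 0.1, -1.5]
grip_width: 0.0168
grasp_force: 59.4
```

Emit:
drive_tool:
  rows:
    - {"dx":-0.04,"dy":0,"dz":0,"wx":0,"wy":0,"wz":0,"hand":8}
    - {"dx":-0.08,"dy":0,"dz":0,"wx":0,"wy":0,"wz":0,"hand":8}
    - {"dx":-0.12,"dy":0,"dz":0,"wx":0,"wy":0,"wz":0,"hand":8}

```text
clock: 14.0
eef_pos: [0.5392, -0.2487, 0.1918]
tool_rot: [0.986, -0.164, 0.001, 0.0]
ft_force: [-0.1, 0.2, -1.5]
grip_width: 0.0173
grasp_force: 59.4
```

```bash
python3 k.py .029 .192
```

```text
d [-0.22  -0.031 -0.004] w [ 0.006 -0.013 -0.024] | eef [ 0.5392 -0.2487  0.1918] 14.0 [-0.07  0.25 -1.49] [ 0.001 -0.063 -0.026] head -18.92 tilt [ 0.0009 -0.0009]
bar at handle x 0.018023161260941167 y off -0.0015898769013962732
```

Emit:
drive_tool:
  rows:
    - {"dx":-0.05,"dy":0,"dz":0,"wx":0,"wy":0,"wz":0,"hand":8}
    - {"dx":-0.1,"dy":0,"dz":0,"wx":0,"wy":0,"wz":0,"hand":8}
    - {"dx":-0.15,"dy":0,"dz":0,"wx":0,"wy":0,"wz":0,"hand":8}
    - {"dx":-0.2,"dy":0,"dz":0,"wx":0,"wy":0,"wz":0,"hand":8}
    - {"dx":-0.24,"dy":0,"dz":0,"wx":0,"wy":0,"wz":0,"hand":8}
    - {"dx":-0.24,"dy":0,"dz":0,"wx":0,"wy":0,"wz":0,"hand":8}

```text
clock: 14.6
eef_pos: [0.5277, -0.2447, 0.1918]
tool_rot: [0.986, -0.164, 0.0, 0.0]
ft_force: [-0.5, -0.2, -2.4]
grip_width: 0.0173
grasp_force: 59.4
```

```bash
python3 k.py .029 .192; python3 -c "
from h import *
s=snap('side','pics/s6.png'); w=snap('wrist','pics/w6.png')
b=cv2.resize(s[110:190,255:355],(480,384),interpolation=cv2.INTER_CUBIC)[:,:,::-1]; a=cv2.resize(w[120:360,220:420],(320,384))[:,:,::-1]
cv2.imwrite('pics/c6.png',np.hstack([a,b]))"
```

```text
d [ 0.024 -0.031 -0.004] w [ 0.005 -0.01  -0.025] | eef [ 0.5277 -0.2447  0.1918] 14.6 [-0.49 -0.2  -2.36] [-0.013 -0.009 -0.011] head -18.92 tilt [ 0.0007 -0.0007]
bar at handle x 0.03019485317395467 y off -0.0015354462663343905
```

View pics/c6.png

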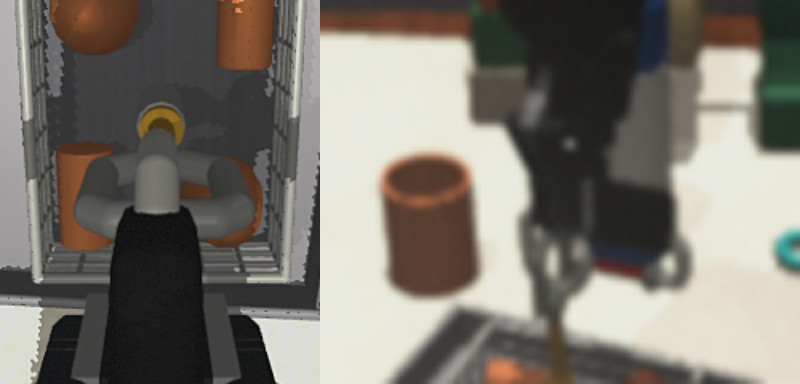

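The crop shows the hook passing through the stirrup with the bar at the bowl end and the red gate shut behind it. I'll raise it gently to seat the bar.

Emit:
drive_tool:
  rows:
    - {"dx":0,"dy":0,"dz":-0.05,"wx":0,"wy":0,"wz":0,"hand":8}
    - {"dx":0,"dy":0,"dz":-0.1,"wx":0,"wy":0,"wz":0,"hand":8}
    - {"dx":0,"dy":0,"dz":-0.15,"wx":0,"wy":0,"wz":0,"hand":8}
    - {"dx":0,"dy":0,"dz":-0.2,"wx":0,"wy":0,"wz":0,"hand":8}
    - {"dx":0,"dy":0,"dz":-0.25,"wx":0,"wy":0,"wz":0,"hand":8}
    - {"dx":0,"dy":0,"dz":-0.3,"wx":0,"wy":0,"wz":0,"hand":8}
    - {"dx":0,"dy":0,"dz":-0.35,"wx":0,"wy":0,"wz":0,"hand":8}
    - {"dx":0,"dy":0,"dz":-0.4,"wx":0,"wy":0,"wz":0,"hand":8}
    - {"dx":0,"dy":0,"dz":-0.44,"wx":0,"wy":0,"wz":0,"hand":8}
    - {"dx":0,"dy":0,"dz":-0.47,"wx":0,"wy":0,"wz":0,"hand":8}
    - {"dx":0,"dy":0,"dz":-0.5,"wx":0,"wy":0,"wz":0,"hand":8}
    - {"dx":0,"dy":0,"dz":-0.53,"wx":0,"wy":0,"wz":0,"hand":8}
    - {"dx":0,"dy":0,"dz":-0.56,"wx":0,"wy":0,"wz":0,"hand":8}
    - {"dx":0,"dy":0,"dz":-0.6,"wx":0,"wy":0,"wz":0,"hand":8}
    - {"dx":0,"dy":0,"dz":-0.6,"wx":0,"wy":0,"wz":0,"hand":8}

```text
clock: 16.2
eef_pos: [0.528, -0.2448, 0.2218]
tool_rot: [0.986, -0.164, 0.0, 0.0]
ft_force: [-0.1, -0.3, -7.1]
grip_width: 0.017
grasp_force: 58.7
```

```bash
python3 k.py .031 .23
```

```text
d [-0.022 -0.03  -0.163] w [ 0.005 -0.011 -0.023] | eef [ 0.528  -0.2448  0.2218] 16.2 [-0.1  -0.25 -7.12] [0.057 0.053 0.036] head -18.92 tilt [ 0.0007 -0.0007]
bar at handle x 0.029898784074114414 y off -0.001503215186781864
```

Emit:
drive_tool:
  rows:
    - {"dx":0,"dy":0,"dz":-0.05,"wx":0,"wy":0,"wz":0,"hand":8}
    - {"dx":0,"dy":0,"dz":-0.12,"wx":0,"wy":0,"wz":0,"hand":8}
    - {"dx":0,"dy":0,"dz":-0.22,"wx":0,"wy":0,"wz":0,"hand":8}
    - {"dx":0,"dy":0,"dz":-0.34,"wx":0,"wy":0,"wz":0,"hand":8}
    - {"dx":0,"dy":0,"dz":-0.48,"wx":0,"wy":0,"wz":0,"hand":8}
    - {"dx":0,"dy":0,"dz":-0.64,"wx":0,"wy":0,"wz":0,"hand":8}
    - {"dx":0,"dy":0,"dz":-0.8,"wx":0,"wy":0,"wz":0,"hand":8}
    - {"dx":0,"dy":0,"dz":-0.96,"wx":0,"wy":0,"wz":0,"hand":8}
    - {"dx":0,"dy":0,"dz":-1.12,"wx":0,"wy":0,"wz":0,"hand":8}
    - {"dx":0,"dy":0,"dz":-1.28,"wx":0,"wy":0,"wz":0,"hand":8}
    - {"dx":0,"dy":0,"dz":-1.44,"wx":0,"wy":0,"wz":0,"hand":8}
    - {"dx":0,"dy":0,"dz":-1.58,"wx":0,"wy":0,"wz":0,"hand":8}
    - {"dx":0,"dy":0,"dz":-1.7,"wx":0,"wy":0,"wz":0,"hand":8}
    - {"dx":0,"dy":0,"dz":-1.8,"wx":0,"wy":0,"wz":0,"hand":8}
    - {"dx":0,"dy":0,"dz":-1.86,"wx":0,"wy":0,"wz":0,"hand":8}
    - {"dx":0,"dy":0,"dz":-1.9,"wx":0,"wy":0,"wz":0,"hand":8}
    - {"dx":0,"dy":0,"dz":-1.9,"wx":0,"wy":0,"wz":0,"hand":8}

```text
clock: 17.9
eef_pos: [0.528, -0.2448, 0.3169]
tool_rot: [0.986, -0.164, 0.001, 0.0]
ft_force: [0.3, -0.2, -7.1]
grip_width: 0.0171
grasp_force: 58.7
```

```bash
python3 k.py .031 .31
cat > m.py <<'E'
from h import *
h=np.radians(35); ex=np.array([np.cos(h),np.sin(h)]); t=np.array([.5234,.2381])
p=t-ex*.022; print(p); goal([*p,bot.get_obs()["eef_pos"][2]],35)
E
python3 m.py
```

```text
d [-0.021 -0.03   0.138] w [ 0.006 -0.013 -0.024] | eef [ 0.528  -0.2448  0.3169] 17.9 [ 0.3  -0.17 -7.1 ] [0.063 0.153 0.053] head -18.92 tilt [ 0.0009 -0.0008]
bar at handle x 0.029963479214868347 y off -0.001494123738171673
[0.50537866 0.22548132]
d [-3.477e+00 -8.750e+00 -8.000e-03] w [ 1.1000e-02 -9.0000e-03 -1.0784e+01] | eef [ 0.528  -0.2448  0.3169] 17.9 [ 0.3  -0.17 -7.1 ] [0.063 0.153 0.053] head -18.92 tilt [ 0.0009 -0.0008]
```

Emit:
drive_tool:
  rows:
    - {"dx":-0.02,"dy":-0.05,"dz":0,"wx":0,"wy":0,"wz":-0.065,"hand":8}
    - {"dx":-0.07,"dy":-0.175,"dz":0,"wx":0,"wy":0,"wz":-0.22,"hand":8}
    - {"dx":-0.146,"dy":-0.368,"dz":0,"wx":0,"wy":0,"wz":-0.45,"hand":8}
    - {"dx":-0.25,"dy":-0.63,"dz":0,"wx":0,"wy":0,"wz":-0.78,"hand":8}
    - {"dx":-0.376,"dy":-0.945,"dz":0,"wx":0,"wy":0,"wz":-1.16,"hand":8}
    - {"dx":-0.508,"dy":-1.278,"dz":0,"wx":0,"wy":0,"wz":-1.57,"hand":8}
    - {"dx":-0.64,"dy":-1.61,"dz":0,"wx":0,"wy":0,"wz":-1.98,"hand":8}
    - {"dx":-0.772,"dy":-1.943,"dz":0,"wx":0,"wy":0,"wz":-2.39,"hand":8}
    - {"dx":-0.904,"dy":-2.275,"dz":0,"wx":0,"wy":0,"wz":-2.8,"hand":8}
    - {"dx":-1.036,"dy":-2.608,"dz":0,"wx":0,"wy":0,"wz":-3.21,"hand":8}
    - {"dx":-1.168,"dy":-2.94,"dz":0,"wx":0,"wy":0,"wz":-3.62,"hand":8}
    - {"dx":-1.3,"dy":-3.273,"dz":0,"wx":0,"wy":0,"wz":-4.03,"hand":8}
    - {"dx":-1.426,"dy":-3.588,"dz":0,"wx":0,"wy":0,"wz":-4.42,"hand":8}
    - {"dx":-1.537,"dy":-3.868,"dz":0,"wx":0,"wy":0,"wz":-4.77,"hand":8}
    - {"dx":-1.627,"dy":-4.095,"dz":0,"wx":0,"wy":0,"wz":-5.05,"hand":8}
    - {"dx":-1.69,"dy":-4.253,"dz":0,"wx":0,"wy":0,"wz":-5.24,"hand":8}
    - {"dx":-1.725,"dy":-4.34,"dz":0,"wx":0,"wy":0,"wz":-5.35,"hand":8}
    - {"dx":-1.739,"dy":-4.375,"dz":0,"wx":0,"wy":0,"wz":-5.39,"hand":8}
    - {"dx":-1.739,"dy":-4.375,"dz":0,"wx":0,"wy":0,"wz":-5.39,"hand":8}

```text
clock: 19.8
eef_pos: [0.5166, -0.0099, 0.3165]
tool_rot: [0.998, 0.07, 0.0, 0.001]
ft_force: [0.2, 0.6, -7.6]
grip_width: 0.017
grasp_force: 58.8
```

```bash
python3 m.py
```

```text
[0.50537866 0.22548132]
d [ 0.434 -4.692 -0.006] w [ 1.700e-02 -2.000e-03 -5.395e+00] | eef [ 0.5166 -0.0099  0.3165] 19.8 [ 0.16  0.62 -7.57] [-0.045  0.139  0.002] head 8.02 tilt [ 0.0007 -0.0013]
```

Emit:
drive_tool:
  rows:
    - {"dx":0.005,"dy":-0.056,"dz":0,"wx":0,"wy":0,"wz":-0.065,"hand":8}
    - {"dx":0.017,"dy":-0.188,"dz":0,"wx":0,"wy":0,"wz":-0.22,"hand":8}
    - {"dx":0.036,"dy":-0.394,"dz":0,"wx":0,"wy":0,"wz":-0.45,"hand":8}
    - {"dx":0.062,"dy":-0.676,"dz":0,"wx":0,"wy":0,"wz":-0.78,"hand":8}
    - {"dx":0.094,"dy":-1.013,"dz":0,"wx":0,"wy":0,"wz":-1.16,"hand":8}
    - {"dx":0.127,"dy":-1.37,"dz":0,"wx":0,"wy":0,"wz":-1.57,"hand":8}
    - {"dx":0.16,"dy":-1.727,"dz":0,"wx":0,"wy":0,"wz":-1.98,"hand":8}
    - {"dx":0.193,"dy":-2.083,"dz":0,"wx":0,"wy":0,"wz":-2.39,"hand":8}
    - {"dx":0.226,"dy":-2.44,"dz":0,"wx":0,"wy":0,"wz":-2.8,"hand":8}
    - {"dx":0.259,"dy":-2.796,"dz":0,"wx":0,"wy":0,"wz":-3.21,"hand":8}
    - {"dx":0.292,"dy":-3.153,"dz":0,"wx":0,"wy":0,"wz":-3.62,"hand":8}
    - {"dx":0.325,"dy":-3.51,"dz":0,"wx":0,"wy":0,"wz":-4.03,"hand":8}
    - {"dx":0.356,"dy":-3.847,"dz":0,"wx":0,"wy":0,"wz":-4.42,"hand":8}
    - {"dx":0.384,"dy":-4.148,"dz":0,"wx":0,"wy":0,"wz":-4.77,"hand":8}
    - {"dx":0.406,"dy":-4.392,"dz":0,"wx":0,"wy":0,"wz":-5.05,"hand":8}
    - {"dx":0.422,"dy":-4.56,"dz":0,"wx":0,"wy":0,"wz":-5.24,"hand":8}
    - {"dx":0.43,"dy":-4.655,"dz":0,"wx":0,"wy":0,"wz":-5.35,"hand":8}
    - {"dx":0.434,"dy":-4.692,"dz":0,"wx":0,"wy":0,"wz":-5.39,"hand":8}
    - {"dx":0.434,"dy":-4.692,"dz":0,"wx":0,"wy":0,"wz":-5.39,"hand":8}
    - {"dx":0.434,"dy":-4.692,"dz":0,"wx":0,"wy":0,"wz":-5.39,"hand":8}

```text
clock: 21.8
eef_pos: [0.5054, 0.2251, 0.3164]
tool_rot: [0.954, 0.3, 0.0, 0.001]
ft_force: [0.3, -0.4, -7.4]
grip_width: 0.0169
grasp_force: 58.9
```

```bash
python3 m.py; python3 -c "
from h import *
s=snap('side','pics/s7.png'); C=cam('side'); o=bot.get_obs()
for P in ([.5234,.2381,.005],[.6055,.3746,.005],[.6724,.1858,.005],[.4398,.1038,.005],[.376,.2883,.005]): print(proj(C,P).round(0))
print(bot.look_for('side','mat')[:1],bot.look_for('side','basket')[:1])
cv2.imwrite('pics/c7.png',cv2.resize(s[100:420,180:420],(600,800))[:600,:,::-1] if 0 else cv2.resize(s[110:430,180:440],(487,600))[:,:,::-1])"
```

```text
[0.50537866 0.22548132]
d [ 0.004 -0.007 -0.   ] w [ 0.017  0.    -0.015] | eef [0.5054 0.2251 0.3164] 21.8 [ 0.29 -0.43 -7.35] [-0.174  0.051 -0.001] head 34.93 tilt [ 0.0008 -0.0012]
[299. 349.]
[252. 405.]
[235. 328.]
[340. 302.]
[368. 370.]
[{'extent': [302.0, 352.2, 135.7, 102.0], 'score': 0.62}] [{'extent': [294.7, 301.9, 84.2, 95.7], 'score': 0.9}]
```

View pics/c7.png

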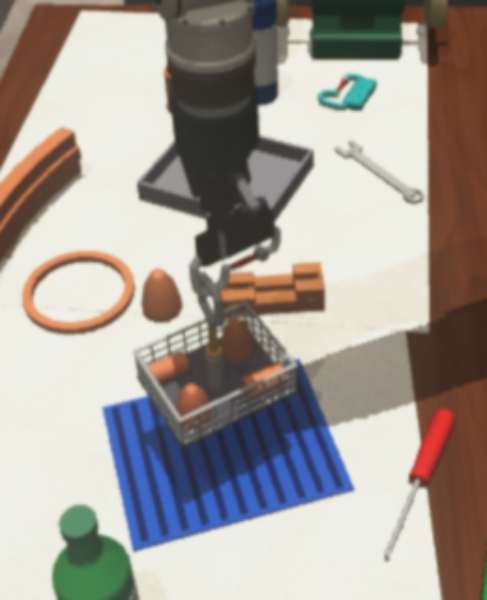

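The side crop shows the basket hanging level with the gate shut, above the blue mat. The projected mat centre (299,349) agrees with the picture. I'll lower it now.

Emit:
drive_tool:
  rows:
    - {"dx":0,"dy":0,"dz":0.04,"wx":0,"wy":0,"wz":0,"hand":8}
    - {"dx":0,"dy":0,"dz":0.14,"wx":0,"wy":0,"wz":0,"hand":8}
    - {"dx":0,"dy":0,"dz":0.28,"wx":0,"wy":0,"wz":0,"hand":8}
    - {"dx":0,"dy":0,"dz":0.44,"wx":0,"wy":0,"wz":0,"hand":8}
    - {"dx":0,"dy":0,"dz":0.6,"wx":0,"wy":0,"wz":0,"hand":8}
    - {"dx":0,"dy":0,"dz":0.76,"wx":0,"wy":0,"wz":0,"hand":8}
    - {"dx":0,"dy":0,"dz":0.92,"wx":0,"wy":0,"wz":0,"hand":8}
    - {"dx":0,"dy":0,"dz":1.08,"wx":0,"wy":0,"wz":0,"hand":8}
    - {"dx":0,"dy":0,"dz":1.24,"wx":0,"wy":0,"wz":0,"hand":8}
    - {"dx":0,"dy":0,"dz":1.4,"wx":0,"wy":0,"wz":0,"hand":8}
    - {"dx":0,"dy":0,"dz":1.54,"wx":0,"wy":0,"wz":0,"hand":8}
    - {"dx":0,"dy":0,"dz":1.65,"wx":0,"wy":0,"wz":0,"hand":8}
    - {"dx":0,"dy":0,"dz":1.73,"wx":0,"wy":0,"wz":0,"hand":8}
    - {"dx":0,"dy":0,"dz":1.78,"wx":0,"wy":0,"wz":0,"hand":8}
    - {"dx":0,"dy":0,"dz":1.8,"wx":0,"wy":0,"wz":0,"hand":8}
    - {"dx":0,"dy":0,"dz":1.8,"wx":0,"wy":0,"wz":0,"hand":8}

```text
clock: 23.55
eef_pos: [0.5054, 0.2257, 0.2265]
tool_rot: [0.954, 0.301, 0.0, 0.0]
ft_force: [-0.5, -0.5, -7.5]
grip_width: 0.0166
grasp_force: 58.9
```

Emit:
drive_tool:
  rows:
    - {"dx":0,"dy":0,"dz":0.02,"wx":0,"wy":0,"wz":0,"hand":8}
    - {"dx":0,"dy":0,"dz":0.04,"wx":0,"wy":0,"wz":0,"hand":8}
    - {"dx":0,"dy":0,"dz":0.06,"wx":0,"wy":0,"wz":0,"hand":8}
    - {"dx":0,"dy":0,"dz":0.08,"wx":0,"wy":0,"wz":0,"hand":8}
    - {"dx":0,"dy":0,"dz":0.1,"wx":0,"wy":0,"wz":0,"hand":8}
    - {"dx":0,"dy":0,"dz":0.12,"wx":0,"wy":0,"wz":0,"hand":8}
    - {"dx":0,"dy":0,"dz":0.14,"wx":0,"wy":0,"wz":0,"hand":8}
    - {"dx":0,"dy":0,"dz":0.16,"wx":0,"wy":0,"wz":0,"hand":8}
    - {"dx":0,"dy":0,"dz":0.18,"wx":0,"wy":0,"wz":0,"hand":8}
    - {"dx":0,"dy":0,"dz":0.2,"wx":0,"wy":0,"wz":0,"hand":8}
    - {"dx":0,"dy":0,"dz":0.22,"wx":0,"wy":0,"wz":0,"hand":8}
    - {"dx":0,"dy":0,"dz":0.24,"wx":0,"wy":0,"wz":0,"hand":8}
    - {"dx":0,"dy":0,"dz":0.26,"wx":0,"wy":0,"wz":0,"hand":8}
    - {"dx":0,"dy":0,"dz":0.28,"wx":0,"wy":0,"wz":0,"hand":8}
    - {"dx":0,"dy":0,"dz":0.3,"wx":0,"wy":0,"wz":0,"hand":8}

```text
clock: 25.05
eef_pos: [0.5058, 0.2256, 0.2121]
tool_rot: [0.954, 0.3, 0.001, 0.001]
ft_force: [-0.1, 0.6, -1.7]
grip_width: 0.0168
grasp_force: 59.7
```

Emit:
drive_tool:
  rows:
    - {"dx":0,"dy":0,"dz":0.04,"wx":0,"wy":0,"wz":0,"hand":8}
    - {"dx":0,"dy":0,"dz":0.08,"wx":0,"wy":0,"wz":0,"hand":8}
    - {"dx":0,"dy":0,"dz":0.12,"wx":0,"wy":0,"wz":0,"hand":8}
    - {"dx":0,"dy":0,"dz":0.16,"wx":0,"wy":0,"wz":0,"hand":8}
    - {"dx":0,"dy":0,"dz":0.2,"wx":0,"wy":0,"wz":0,"hand":8}
    - {"dx":0,"dy":0,"dz":0.24,"wx":0,"wy":0,"wz":0,"hand":8}
    - {"dx":0,"dy":0,"dz":0.28,"wx":0,"wy":0,"wz":0,"hand":8}
    - {"dx":0,"dy":0,"dz":0.32,"wx":0,"wy":0,"wz":0,"hand":8}
    - {"dx":0,"dy":0,"dz":0.36,"wx":0,"wy":0,"wz":0,"hand":8}
    - {"dx":0,"dy":0,"dz":0.4,"wx":0,"wy":0,"wz":0,"hand":8}
    - {"dx":0,"dy":0,"dz":0.41,"wx":0,"wy":0,"wz":0,"hand":8}
    - {"dx":0,"dy":0,"dz":0.41,"wx":0,"wy":0,"wz":0,"hand":8}

```text
clock: 26.25
eef_pos: [0.5053, 0.2256, 0.1908]
tool_rot: [0.954, 0.301, 0.0, 0.0]
ft_force: [0.1, -0.1, -1.3]
grip_width: 0.0166
grasp_force: 59.7
```

```bash
python3 -c "
from h import *
s=snap('side','pics/s8.png'); o=bot.get_obs(); print(o['clock'])
print(bot.look_for('side','basket')[:1],bot.look_for('side','mat')[:1])
C=cam('side'); print(proj(C,[.5234,.2381,.03]))"
```

```text
26.3
[{'extent': [298.8, 338.4, 78.4, 81.6], 'score': 0.8}] [{'extent': [404.0, 366.9, 33.3, 73.9], 'score': 0.54}]
[298.53864049 341.47727098]
```

Basket stands on the mat with no load on the bar. Releasing now, holding still while the fingers open and then rising.

Emit:
drive_tool:
  rows:
    - {"dx":0,"dy":0,"dz":0,"wx":0,"wy":0,"wz":0,"hand":40}
    - {"dx":0,"dy":0,"dz":0,"wx":0,"wy":0,"wz":0,"hand":70}
    - {"dx":0,"dy":0,"dz":0,"wx":0,"wy":0,"wz":0,"hand":70}
    - {"dx":0,"dy":0,"dz":0,"wx":0,"wy":0,"wz":0,"hand":70}
    - {"dx":0,"dy":0,"dz":-0.1,"wx":0,"wy":0,"wz":0,"hand":70}
    - {"dx":0,"dy":0,"dz":-0.3,"wx":0,"wy":0,"wz":0,"hand":70}
    - {"dx":0,"dy":0,"dz":-0.6,"wx":0,"wy":0,"wz":0,"hand":70}
    - {"dx":0,"dy":0,"dz":-1,"wx":0,"wy":0,"wz":0,"hand":70}
    - {"dx":0,"dy":0,"dz":-1.5,"wx":0,"wy":0,"wz":0,"hand":70}
    - {"dx":0,"dy":0,"dz":-2,"wx":0,"wy":0,"wz":0,"hand":70}
    - {"dx":0,"dy":0,"dz":-2.5,"wx":0,"wy":0,"wz":0,"hand":70}
    - {"dx":0,"dy":0,"dz":-3,"wx":0,"wy":0,"wz":0,"hand":70}
    - {"dx":0,"dy":0,"dz":-3,"wx":0,"wy":0,"wz":0,"hand":70}
    - {"dx":0,"dy":0,"dz":-3,"wx":0,"wy":0,"wz":0,"hand":70}
    - {"dx":0,"dy":0,"dz":-3,"wx":0,"wy":0,"wz":0,"hand":70}
    - {"dx":0,"dy":0,"dz":-3,"wx":0,"wy":0,"wz":0,"hand":70}
    - {"dx":0,"dy":0,"dz":-3,"wx":0,"wy":0,"wz":0,"hand":70}
    - {"dx":0,"dy":0,"dz":-3,"wx":0,"wy":0,"wz":0,"hand":70}
    - {"dx":0,"dy":0,"dz":-3,"wx":0,"wy":0,"wz":0,"hand":70}
    - {"dx":0,"dy":0,"dz":-3,"wx":0,"wy":0,"wz":0,"hand":70}

```text
clock: 28.4
eef_pos: [0.5053, 0.2257, 0.3408]
tool_rot: [0.954, 0.301, 0.0, 0.0]
ft_force: [0.5, 1.0, 0.3]
grip_width: 0.0697
grasp_force: 0.0
```

```bash
python3 -c "
from h import *
s=snap('side','pics/s9.png'); w=snap('wrist','pics/w9.png'); o=bot.get_obs(); print(o['clock'])
T=bot.camera('top')
b=cv2.resize(s[270:400,230:366],(408,390),interpolation=cv2.INTER_CUBIC)[:,:,::-1]; a=cv2.resize(w[60:450,125:515],(390,390))[:,:,::-1]
cv2.imwrite('pics/c9.png',np.hstack([a,b]))"
```

```text
28.5
```

View pics/c9.png

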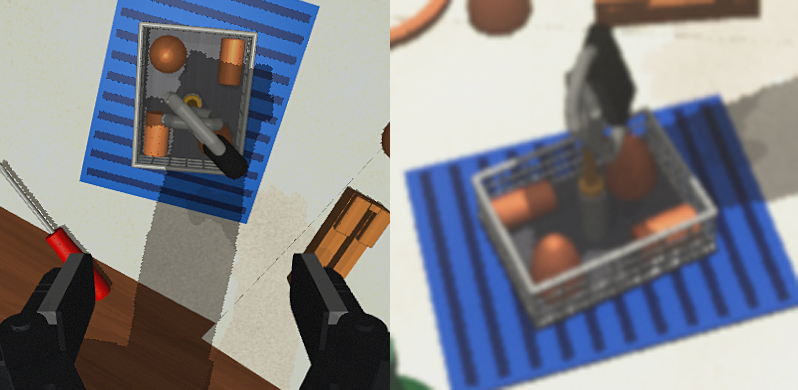

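The picture shows the basket upright in the middle of the mat, and the handle hanging clipped on the eye. I'll wait for it to settle and check that it is still.

Emit:
drive_tool:
  rows:
    - {"dx":0,"dy":0,"dz":0,"wx":0,"wy":0,"wz":0,"hand":70}
    - {"dx":0,"dy":0,"dz":0,"wx":0,"wy":0,"wz":0,"hand":70}
    - {"dx":0,"dy":0,"dz":0,"wx":0,"wy":0,"wz":0,"hand":70}
    - {"dx":0,"dy":0,"dz":0,"wx":0,"wy":0,"wz":0,"hand":70}
    - {"dx":0,"dy":0,"dz":0,"wx":0,"wy":0,"wz":0,"hand":70}
    - {"dx":0,"dy":0,"dz":0,"wx":0,"wy":0,"wz":0,"hand":70}
    - {"dx":0,"dy":0,"dz":0,"wx":0,"wy":0,"wz":0,"hand":70}
    - {"dx":0,"dy":0,"dz":0,"wx":0,"wy":0,"wz":0,"hand":70}
    - {"dx":0,"dy":0,"dz":0,"wx":0,"wy":0,"wz":0,"hand":70}
    - {"dx":0,"dy":0,"dz":0,"wx":0,"wy":0,"wz":0,"hand":70}
    - {"dx":0,"dy":0,"dz":0,"wx":0,"wy":0,"wz":0,"hand":70}
    - {"dx":0,"dy":0,"dz":0,"wx":0,"wy":0,"wz":0,"hand":70}
    - {"dx":0,"dy":0,"dz":0,"wx":0,"wy":0,"wz":0,"hand":70}
    - {"dx":0,"dy":0,"dz":0,"wx":0,"wy":0,"wz":0,"hand":70}
    - {"dx":0,"dy":0,"dz":0,"wx":0,"wy":0,"wz":0,"hand":70}

```text
clock: 30.05
eef_pos: [0.5053, 0.2258, 0.3409]
tool_rot: [0.954, 0.301, 0.0, 0.0]
ft_force: [0.8, -0.6, 1.0]
grip_width: 0.0701
grasp_force: 0.0
```

```bash
python3 -c "
from h import *
C=cam('wrist'); P=np.array([atz(C,u,v,.052) for u,v in((263,85),(382,91),(368,232),(258,225))]); print('basket',P.mean(0))
a=bot.camera('side').astype(int)
for _ in range(4): b=bot.camera('side').astype(int)
b0=cv2.imread('pics/s9.png')[:,:,::-1].astype(int)
for x,y in((a,b),(b0,b)):
  d=np.abs(x-y)[270:400,230:366].max(2); print((d>40).sum(),d.mean())
w=cv2.imread('pics/w9.png')[:,:,::-1].astype(int); d=np.abs(bot.camera('wrist').astype(int)-w)[60:300,200:420].max(2); print((d>40).sum(),d.mean())
for t in ('gate_tip','handle'): print(t,[(round(r['score'],2),np.round(r['extent']).tolist()) for c in('side','wrist') for r in (bot.camera(c) is not None and bot.look_for(c,t))[:3]])
"
```

```text
basket [0.52439423 0.24011438 0.052     ]
0 0.7586538461538461
0 0.761368778280543
63 2.3498295454545453
gate_tip [(0.62, [469.0, 422.0, 6.0, 12.0]), (0.75, [50.0, 307.0, 21.0, 22.0]), (0.3, [589.0, 362.0, 94.0, 148.0])]
handle [(0.82, [301.0, 302.0, 22.0, 43.0]), (0.82, [460.0, 418.0, 47.0, 51.0]), (0.61, [365.0, 160.0, 28.0, 21.0]), (0.93, [64.0, 304.0, 82.0, 79.0]), (0.61, [331.0, 197.0, 83.0, 88.0])]
```

```bash
python3 -c "
from workcell import bot
print(bot.job_done())"
```

```text
the job is handed in; nothing more can be done
None
```

I handed the job in with the basket standing upright and at rest about 2 mm from my measured mat centre and the handle still clipped to the eye; the gate looked shut after the draw and during the carry, but was hidden in my last pictures, and I viewed 11 pictures, one over the limit of 10.

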